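Start the thumb bolt of the key-hook rail

ROBOT

A 6-joint arm with a two-finger parallel gripper is mounted at the origin on the work surface. World frame = base frame: x ahead of the robot, y to its left, z up, the work surface at z = 0. Lengths are in m, angles in rad, forces in N, time in s.
With the tool pointing down it reaches from about 0.375 to 0.9 m from the base axis. Payload 3.1 kg.
Tool frame: the origin (TCP) lies midway between the tips of the shut fingers; the grasp point (between the pads) lies robot.grasp_offset behind it (robot.grasp_offset is the distance from the TCP to the grasp point, in m); z points along the fingers, y is the line along which they close (so a half turn about z gives the same grasp; the last joint's range is limited). The gripper opens to 85 mm and grips with 20 to 120 N. Pads are 22 mm wide; open, the fingers measure 114 mm over their backs; the gripper's body (76 mm by 85 mm) begins 54 mm behind the grasp point. The pads swing forward as they close: fully open they stand 13 mm farther back than shut.
Start: joints at [-1.302, 0.527, 1.433, -0, 1.181, -0.178], TCP at [0.271, -0.563, 0.231] pointing down, gripper open.
Joint ranges: [-3.08, 3.08], [-0.75, 2.2], [0.22, 2.44], [-1.43, 4.57], [0, 2.65], [-2.85, 2.85]. Speed limits (rad/s): [2.79, 2.79, 3.14, 3.14, 3.14, 3.14].

INTERFACE

Orientations are given as a rotation vector (axis times angle).
In Python, from bench import robot, camera, job gives the robot as it stands. The module is installed in compiled form; this text tells all that it offers.
- The arm moves only by the tool step_arm, never from a script. Its argument "motion" is a list that holds one entry, the list of rows, each a list of 6 numbers: the shift along the tool's x, y, z in mm, then the turn, a rotation vector about the tool's x, y, z in degrees. In form: [[[tx, ty, tz, ax, ay, az], ...]]. A call has 1 to 10 rows; each row shifts and turns the commanded pose from where the row before left it, along the tool's axes as they then stand; what a row does not reach is not made up. A row lasts 1/10 s, in which the tool goes at most 50 mm and 8.59 degrees, less where a joint would pass 70% of its speed; a pose out of reach is approached as far as the arm can. A call with a gripper value outside its range is refused whole. "claw" is the finger opening in mm, from 0 to 85.4, set as the call begins (left out, the last holds). The fingers move at their own pace and stop on an object; "newtons" is the grip in N (left out, the last holds). Time passes only in rows, so rows that do not move let the fingers close. It gives the time, the measured TCP pose, the force, the opening and the grip force at its end, in the units of the state.
- robot.observe(): the state, without advancing time (a new reading comes with each control period).
- camera(name): name is "scene" or "top"; returns a dict with "frame" (400x640x3 uint8, red, green, blue), "fx", "fy", "cx", "cy" (pixels), "camera_from_world" (4x4, takes a point from world to camera coordinates). Camera axes: x right, y up, looking along -z (the intrinsics and any distortion apply to the point x, -y, -z); pixel columns grow to the right and rows downward; lengths in m; the calibration is good to about 2 mm. A picture is of the moment at which its call begins. There is no depth.
- job.job_done(): hands the job in; it is judged then, once.
The state is a dict: "t": time; "joint_positions": joint angles; "qvel": joint speeds; "joint_efforts": joint torques, N m; "ee_pos": TCP position; "orientation": TCP orientation; "contact_force": force on the tool from outside, world axes, zero at the start; "torque": the same for the moment, N m; "gripper_width": opening from 0.0 (shut) to 1.0 (fully open); "grip_force": force on a finger pad.
Only numpy, scipy, OpenCV 4.12 (cv2) and the standard library are available. Lean on these libraries where they do the work, as an engineer would, in place of code of your own. Each camera call takes 0.05 s, during which the arm holds its last target. There are 200 camera calls.

TASK

The red thumb bolt of the key-hook rail is sitting on its thread without having caught. Turn it backward (anticlockwise from above) until you feel it drop into the start of the thread, then turn it forward (clockwise) one full turn so that it is started but not tight, and finish still gripping the bolt head and holding it there. Leave the bowl, sunglasses case, vase and bottle opener where they are.

Things in the scene. Friction and masses are not known exactly. Their poses are not given: they have to be found in the camera images.
- bolt_head (a point): Centre (half-way up) of the bolt's head: upright knurled red plastic cylinder, 30 mm in diameter, 24 mm tall, white radial stripe (point x) on top; grip it from above on any diameter. A 20 mm steel shank joins it to the hole. The captive bolt only turns about its upright axis (z) and moves along it; it weighs about 0.17 kg and, let go, rests on its thread.
- bolt_hole (a point): Mouth of the bolt's hole, on the bolt's axis, in the upper face of the fixed chrome strap (36 mm wide), 40 mm above the ledge; z up, y along the strap. Height of bolt_head above it: 36 to 37.5 mm at the start (not caught), 32 to 33 mm after the drop, about 26 mm one full turn later. A clamped gripper carries the bolt: it drops once the grip is loosened or lowered.
- thumb_bolt (a joint): Bolt angle, rad: 0 at the start, grows forward (clockwise from above); turns freely (0.02 N m), stays where left. Right-hand thread, lead 6 mm: it rises 0.95 mm per rad turned backward, sinks as much forward; 1 mm up-down play once caught. The 6 mm drop comes after 0.6 to 2 rad of backward turning, different every time. Turned forward before the drop it jams within 2 rad.
- tight_bolt (a point): Top centre of the rail's other bolt, already tight: black head 30 mm in diameter, top 70 mm above the ledge, 140 mm from bolt_hole along its y. The strap ends 18 mm beyond each bolt; below are two brass bosses 34 mm thick and a dark base plate 50 x 190 mm. Two hooks with key rings stick out 40 mm on bolt_hole's -x side, 55 and 95 mm from it, up to 50 mm high.
- key_bowl_mid (a point): Blue glazed key bowl, 130 mm across and 50 mm tall, loose; the point is its centre half-way up. Not to be moved.
- glasses_case_mid (a point): Black sunglasses case, 160 x 62 x 40 mm, long along its x, loose, lying flat; the point is its centre. Not to be moved.
- glass_vase_mid (a point): Green glass vase, 66 mm across at most and 125 mm tall, loose, standing; the point is its centre half-way up. Not to be moved.
- bottle_opener_mid (a point): Flat steel bottle opener, 36 x 122 x 5 mm, long along its y, loose, lying flat; the point is its centre. Not to be moved.

How it is judged:
On the way:
1. the bolt, turned backward, has dropped into the start of the thread (z of bolt_head in the frame of bolt_hole below 0.0345 m), for 0.1 s.
At the end, for the whole second after the job is handed in: The bolt is one turn into the thread (the head's centre 24.0 to 28.8 mm above the hole's mouth, that is about one turn forward after the drop, to roughly four tenths of a turn), not turning (under 0.15 rad/s), and gripped by the fingers with more than 4 N through the last second (z of bolt_head in the frame of bolt_hole between 0.024 and 0.0288 m and contact force between the fingers and thumb_bolt above 4 N and velocity of joint thumb_bolt between -0.15 and 0.15 rad/s); the arm keeps its last pose, push and grip.
It fails at once if the key bowl is disturbed (distance of key_bowl_mid from where it was at the start of the episode above 0.02 m).
It fails at once if the sunglasses case is disturbed (distance of glasses_case_mid from where it was at the start of the episode above 0.02 m).
It fails at once if the vase is disturbed (distance of glass_vase_mid from where it was at the start of the episode above 0.02 m).
It fails at once if the bottle opener is disturbed (distance of bottle_opener_mid from where it was at the start of the episode above 0.02 m).
It also fails if it takes over 70 s, if anything falls off the work surface, if the arm or the gripper's body presses on something with over 40 N, if the wrist force passes 120 N, or if a joint passes its speed limit or range.

## Working session

There is one attempt and no reset: what is moved stays moved. The work goes in short steps, Python scripts to look and compute and a tool call to move; the robot and the scene stay as the last step left them, time stands still between calls to the robot, and variables do not carry over. Pictures are saved under pics/ and viewed, at most 10 in all, crops included, and the job is handed in when it is done.

Besides the shell and the picture viewer there is one more tool, called after "Request:" as a command line: name --argument value ..., lists and objects as JSON in quotes. step_arm: Moves the arm, as the interface text tells. Its arguments: {"type":"object","properties":{"motion":{"type":"array"},"claw":{"type":"number"},"newtons":{"type":"number"}},"required":["motion"]}

```bash
mkdir -p pics; python3 - <<'E'
from bench import robot,camera
import cv2,numpy as np,pickle
o=robot.observe();print(o, robot.grasp_offset)
d={n:camera(n) for n in("scene","top")}
pickle.dump(d,open('cams.pkl','wb'))
for n in d:
  cv2.imwrite(f'pics/{n}0.png',d[n]['frame'][:,:,::-1]); print(n,{k:v for k,v in d[n].items() if k!='frame'})
E
```

```text
{'t': 0.0, 'joint_positions': array([-1.30147239e+00,  5.28444941e-01,  1.43391963e+00, -1.20195158e-05,
        1.18135002e+00, -1.78462103e-01]), 'qvel': array([-0.00075729,  0.0017585 ,  0.00035196,  0.00078034, -0.00026448,
        0.00101208]), 'joint_efforts': array([ 8.91307136e-04, -4.42349446e+01, -1.78028226e+01, -1.08931126e-04,
        8.42567504e-03,  1.91061366e-05]), 'ee_pos': array([ 0.27045956, -0.56266226,  0.23034112]), 'orientation': array([-3.06111207e+00, -6.97055329e-01,  1.68702271e-04]), 'contact_force': array([ 0.8135453 ,  0.39540006, -0.15642038]), 'torque': array([-0.01686874, -0.00173194,  0.0047841 ]), 'grip_force': 0.0, 'gripper_width': 1.0019173381069462} 0.0187
scene {'fx': 517.66121591491, 'fy': 517.66121591491, 'cx': 313.1125657388677, 'cy': 200.05900844645817, 'camera_from_world': array([[ 0.17756636,  0.98410183,  0.00371296, -0.1267157 ],
       [-0.85054372,  0.1515678 ,  0.50358969,  0.46179573],
       [ 0.49502077, -0.09257862,  0.86393497, -1.98496665],
       [ 0.        ,  0.        ,  0.        ,  1.        ]])}
top {'fx': 488.6728279759129, 'fy': 488.6728279759129, 'cx': 318.4116748024869, 'cy': 194.43115197426118, 'camera_from_world': array([[ 0.02603875, -0.9994019 ,  0.02275585, -0.01343658],
       [ 0.99056749,  0.0288586 ,  0.13395236, -0.61270118],
       [-0.13452894,  0.01905325,  0.99072647, -1.2737749 ],
       [ 0.        ,  0.        ,  0.        ,  1.        ]])}
```

View pics/scene0.png

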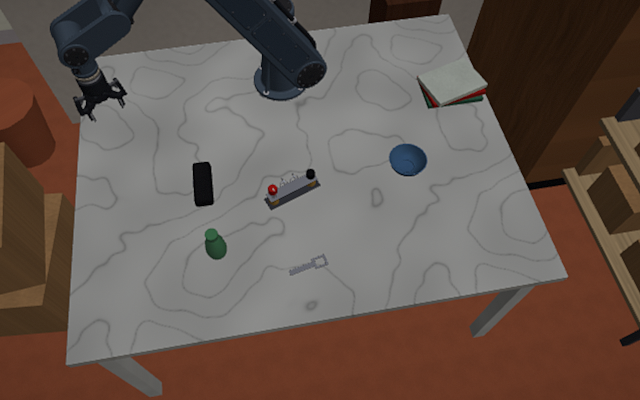

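View pics/top0.png

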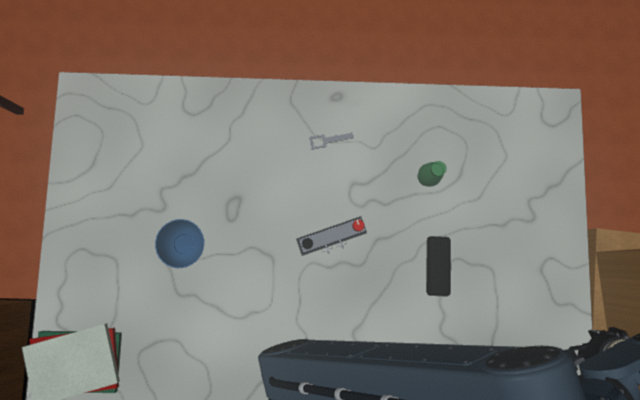

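The scene view shows the red bolt near (272,190) and the black bolt near (310,174). In the top view they are near (359,226) and (307,243). The case and vase are some distance off to the right. I'll crop closer.

```bash
python3 - <<'E'
import cv2,numpy as np,pickle
d=pickle.load(open('cams.pkl','rb'))
a=d['scene']['frame'][155:215,255:330,::-1];b=d['top']['frame'][205:265,292:372,::-1]
f=lambda i:cv2.resize(i,(400,300),interpolation=cv2.INTER_CUBIC)
a=cv2.resize(a,None,fx=5,fy=5,interpolation=cv2.INTER_CUBIC);b=cv2.resize(b,None,fx=5,fy=5,interpolation=cv2.INTER_CUBIC)
cv2.imwrite('pics/crop0.png',np.hstack([a,b]))
for n in d:
  f=d[n]['frame'].astype(int);m=((f[...,0]>120)&(f[...,1]<70)&(f[...,2]<70))
  k,l,s,c=cv2.connectedComponentsWithStats(m.astype(np.uint8))
  print(n,[(s[i].tolist(),c[i].round(2).tolist()) for i in range(1,k) if s[i][4]>20])
E
```

```text
scene [([268, 185, 9, 7, 36], [272.0, 187.36])]
top [([545, 3, 12, 13, 41], [550.54, 8.61]), ([437, 5, 14, 15, 51], [443.59, 12.04]), ([501, 4, 14, 12, 40], [507.42, 9.57]), ([539, 6, 7, 11, 28], [541.64, 11.5]), ([558, 6, 20, 21, 81], [568.42, 14.63]), ([581, 7, 15, 7, 23], [587.7, 10.87]), ([298, 8, 14, 9, 26], [304.5, 10.81]), ([518, 9, 16, 13, 53], [525.32, 14.17]), ([184, 11, 14, 8, 27], [190.0, 14.96]), ([608, 19, 7, 8, 23], [610.74, 22.0]), ([20, 21, 8, 10, 35], [24.0, 25.09]), ([498, 20, 15, 7, 24], [504.96, 22.67]), ([555, 28, 10, 12, 28], [559.79, 33.82]), ([593, 29, 7, 13, 32], [595.94, 34.38]), ([29, 30, 9, 9, 27], [32.96, 34.11]), ([624, 42, 16, 13, 71], [632.37, 47.97]), ([580, 48, 8, 10, 29], [582.86, 52.72]), ([599, 50, 11, 8, 35], [603.26, 53.31]), ([7, 54, 12, 12, 24], [12.12, 59.33]), ([607, 56, 16, 8, 40], [615.08, 59.85]), ([620, 68, 15, 23, 68], [627.76, 78.72]), ([621, 103, 12, 10, 21], [625.95, 108.05]), ([353, 220, 11, 11, 75], [358.2, 225.56]), ([109, 329, 4, 16, 33], [110.94, 335.06]), ([30, 336, 28, 8, 69], [40.9, 339.23]), ([101, 385, 15, 4, 29], [109.17, 386.69])]
```

View pics/crop0.png

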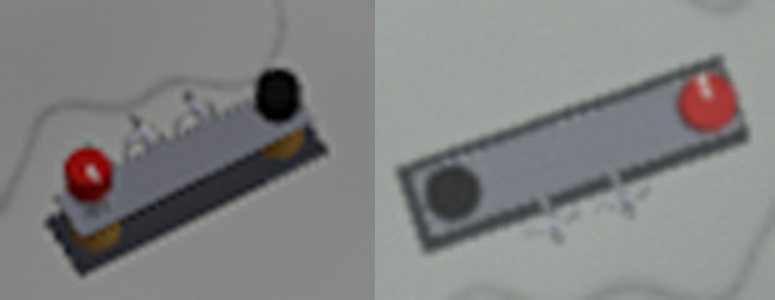

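The crop shows the red head centred at (272.6,190.0) in the scene view and (358.6,225.2) in the top view. The black head is at (310.6,174.2) and (307.4,243.2). Next I'll triangulate both.

```bash
cat > h.py <<'E'
import numpy as np,pickle,cv2
from scipy.optimize import least_squares
d=pickle.load(open('cams.pkl','rb'))
def proj(n,p):
    c=d[n];q=c['camera_from_world']@np.r_[p,1]
    return np.array([c['cx']+c['fx']*q[0]/-q[2],c['cy']+c['fy']*(-q[1])/-q[2]])
def tri(**uv):
    r=least_squares(lambda p:np.concatenate([proj(n,p)-uv[n] for n in uv]),[.5,0,.05]);return r.x,r.fun
def onz(n,uv,z):
    return least_squares(lambda p:proj(n,[*p,z])-uv,[.5,0]).x
E
python3 - <<'E'
from h import *
from scipy.spatial.transform import Rotation as R
from bench import robot
r,e=tri(scene=(272.6,190),top=(358.6,225.2));b,e2=tri(scene=(310.6,174.2),top=(307.4,243.2))
print(r,e,b,e2,np.linalg.norm((r-b)[:2]),np.degrees(np.arctan2(*(r-b)[1::-1])))
print('case corners',[onz('top',u,.04).round(3) for u in((427,237),(451,237),(427,295),(451,295))])
print('vase',onz('top',(432,175),.06), tri(scene=(212,234),top=(438,169)))
o=robot.observe();print(R.from_rotvec(o['orientation']).as_matrix().round(3))
E
```

```text
[ 0.53084735 -0.10106478  0.07384019] [-0.81118084 -0.03464155 -0.65188033 -0.12548769] [0.48118931 0.03082978 0.0551674 ] [-0.7504748   0.01254782 -0.5887496  -0.11305223] 0.140932946410163 -69.36874211464755
case corners [array([ 0.507, -0.29 ]), array([ 0.508, -0.355]), array([ 0.354, -0.29 ]), array([ 0.356, -0.353])]
vase [ 0.67174492 -0.29935245] (array([ 0.67723293, -0.29789383,  0.1193204 ]), array([-0.84017874, -0.10754075, -0.72027515, -0.13915049]))
[[ 0.901  0.433 -0.001]
 [ 0.433 -0.901  0.002]
 [ 0.    -0.002 -1.   ]]
```

Both heads triangulate to heights that fit the text if the ledge is at z=0. The red head is at about (0.531, -0.101, 0.074–0.077). I'll move above it at the current height.

Request:
step_arm --motion '[[[29,-20.2,0,0,0,0],[29,-20.2,0,0,0,0],[29,-20.2,0,0,0,0],[29,-20.2,0,0,0,0],[29,-20.2,0,0,0,0],[29,-20.2,0,0,0,0],[29,-20.2,0,0,0,0],[29,-20.2,0,0,0,0],[29,-20.2,0,0,0,0],[29,-20.2,0,0,0,0]]]' --claw 60 --newtons 25

```text
t: 1.1
ee_pos: [0.4449, -0.2542, 0.2311]
orientation: [-3.063, -0.697, 0.001]
contact_force: [0.5, -0.8, 0.7]
gripper_width: 0.706
grip_force: 0.0
```

Request:
step_arm --motion '[[[29,-20.2,0,0,0,0],[29,-20.2,0,0,0,0],[29,-20.2,0,0,0,0],[29,-20.2,0,0,0,0],[29,-20.2,0,0,0,0],[0,0,0,0,0,-8],[0,0,0,0,0,-8],[0,0,0,0,0,-8],[0,0,0,0,0,-8],[0,0,0,0,0,-8]]]'

```text
t: 2.1
ee_pos: [0.5312, -0.1016, 0.2309]
orientation: [-2.634, -1.711, 0.001]
contact_force: [-0.9, 1.2, 0.2]
gripper_width: 0.702
grip_force: 0.0
```

Request:
step_arm --motion '[[[0,0,0,0,0,-8],[0,0,0,0,0,-8],[0,0,0,0,0,-8],[0,0,0,0,0,-8],[0,0,0,0,0,-8],[0,0,0,0,0,-8],[0,0,0,0,0,0],[0,0,0,0,0,0]]]'

```text
t: 2.9
ee_pos: [0.5313, -0.1018, 0.2311]
orientation: [-1.722, -2.627, 0.0]
contact_force: [-0.2, -0.4, 0.2]
gripper_width: 0.704
grip_force: 0.0
```

```bash
cat >> h.py <<'E'
from scipy.spatial.transform import Rotation as R
def st(target=None):
    from bench import robot
    o=robot.observe();M=R.from_rotvec(o['orientation']).as_matrix()
    print('t',o['t'],'j',o['joint_positions'].round(3),'p',o['ee_pos'].round(4),'F',o['contact_force'].round(1),'Ftool',(M.T@o['contact_force']).round(1),'T',o['torque'].round(2),'w',round(o['gripper_width'],3),'g',round(o['grip_force'],1),'ztilt',M[:,2].round(4))
    if target is not None: print('move mm',(M.T@(np.array(target)-o['ee_pos'])*1000).round(1))
E
python3 -c "
from h import *
st([.531,-.101,.058])"
```

```text
t 2.9 j [-0.396  0.415  1.644  0.     1.083 -0.806] p [ 0.5313 -0.1018  0.2311] F [-0.2 -0.4  0.2] Ftool [-0.3 -0.3 -0.2] T [ 0.01 -0.08  0.02] w 0.704 g 0.0 ztilt [-6.e-04  3.e-04 -1.e+00]
move mm [8.000e-01 1.000e-01 1.731e+02]
```

Request:
step_arm --motion '[[[0.8,0,25,0,0,5],[0,0,25,0,0,5],[0,0,25,0,0,0],[0,0,25,0,0,0],[0,0,13,0,0,0],[0,0,0,0,0,0],[0,0,0,0,0,0]]]'

```text
t: 3.6
ee_pos: [0.5317, -0.1013, 0.1187]
orientation: [1.942, 2.469, 0.0]
contact_force: [0.9, -1.0, 0.7]
gripper_width: 0.7
grip_force: 0.0
```

```bash
cat >> h.py <<'E'
def look(name):
    from bench import camera
    a=camera('scene')['frame'][130:220,220:320,::-1];b=camera('top')['frame'][185:275,300:400,::-1]
    cv2.imwrite(f'pics/{name}.png',np.hstack([cv2.resize(i,(400,360),interpolation=cv2.INTER_CUBIC) for i in(a,b)]))
E
python3 -c "
from h import *
look('pre');st([.531,-.101,.058])"
```

```text
t 3.7 j [-0.395  0.577  1.744 -0.     0.817 -0.633] p [ 0.5322 -0.1015  0.1195] F [-0.7 -0.3 -0.7] Ftool [-0.1 -0.7  0.7] T [-0.03  0.03  0.07] w 0.704 g 0.0 ztilt [ 0.0024 -0.001  -1.    ]
move mm [ 0.9 -1.2 61.5]
```

View pics/pre.png

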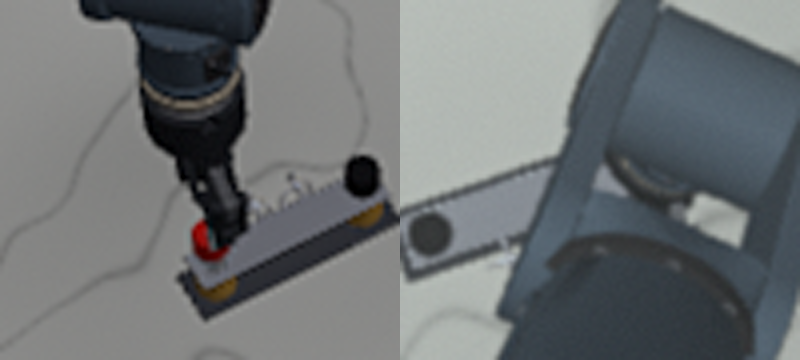

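The fingers are above the red head: the head shows at crop (210,240) in the scene view, with the near finger in front of it. The arm hides the bolt in the top view. I'll lower around the head, then close.

Request:
step_arm --motion '[[[0,0,12,0,0,0],[0,0,12,0,0,0],[0,0,12,0,0,0],[0,0,12,0,0,0],[0,0,12,0,0,0],[0,0,0,0,0,0],[0,0,0,0,0,0]]]'

```text
t: 4.4
ee_pos: [0.531, -0.101, 0.0577]
orientation: [-1.941, -2.469, 0.0]
contact_force: [0.7, 0.6, -0.4]
gripper_width: 0.705
grip_force: 0.0
```

Request:
step_arm --motion '[[[0,0,0,0,0,0],[0,0,0,0,0,0],[0,0,0,0,0,0],[0,0,0,0,0,0],[0,0,0,0,0,0],[0,0,0,0,0,0],[0,0,0,0,0,0],[0,0,0,0,0,0]]]' --claw 20 --newtons 20

```text
t: 5.2
ee_pos: [0.5303, -0.1014, 0.0589]
orientation: [-1.94, -2.47, 0.002]
contact_force: [-4.2, -2.6, 5.8]
gripper_width: 0.344
grip_force: 19.8
```

```bash
python3 -c "
from h import *
st([.531,-.101,.058])"
```

```text
t 5.2 j [-3.950e-01  6.800e-01  1.778e+00 -1.000e-03  6.850e-01 -6.330e-01] p [ 0.5303 -0.1014  0.0589] F [-4.2 -2.6  5.8] Ftool [-1.5 -4.7 -5.8] T [-0.4   0.74 -0.03] w 0.344 g 19.8 ztilt [-1.5e-03 -3.0e-04 -1.0e+00]
move mm [0.2 0.8 0.9]
```

Request:
step_arm --motion '[[[0,-0.9,0,0,0,-5],[0,0,0,0,0,-5],[0,0,0,0,0,-5],[0,0,0,0,0,-5],[0,0,0,0,0,-5],[0,0,0,0,0,0]]]'

```text
t: 5.8
ee_pos: [0.5303, -0.1014, 0.0592]
orientation: [1.359, 2.832, 0.0]
contact_force: [-3.1, -1.6, 6.3]
gripper_width: 0.34
grip_force: 19.8
```

```bash
python3 -c "
from h import *
st()"
```

```text
t 5.8 j [-0.396  0.679  1.779 -0.     0.683 -1.072] p [ 0.5303 -0.1014  0.0592] F [-3.1 -1.6  6.3] Ftool [ 0.7 -3.4 -6.3] T [-0.2   0.41  0.02] w 0.34 g 19.8 ztilt [ 4.e-04 -2.e-04 -1.e+00]
```

Request:
step_arm --motion '[[[0,-0.5,0,0,0,-4],[0,0,0,0,0,-4],[0,0,0,0,0,-4],[0,0,0,0,0,0]]]'

```text
t: 6.2
ee_pos: [0.5304, -0.1016, 0.0594]
orientation: [1.056, 2.957, 0.001]
contact_force: [-2.2, -0.3, 6.6]
gripper_width: 0.339
grip_force: 19.9
```

Request:
step_arm --motion '[[[0,0,0,0,0,-4],[0,0,0,0,0,-4],[0,0,0,0,0,-4],[0,0,0,0,0,0]]]'

```text
t: 6.6
ee_pos: [0.5304, -0.1015, 0.0595]
orientation: [0.741, 3.051, 0.001]
contact_force: [-2.6, 0.7, 9.1]
gripper_width: 0.339
grip_force: 19.9
```

Request:
step_arm --motion '[[[0,0,0,0,0,-4],[0,0,0,0,0,-4],[0,0,0,0,0,-4],[0,0,0,0,0,0]]]'

```text
t: 7.0
ee_pos: [0.5304, -0.1014, 0.0596]
orientation: [0.418, 3.112, 0.001]
contact_force: [-2.4, 0.8, 8.2]
gripper_width: 0.338
grip_force: 20.0
```

Request:
step_arm --motion '[[[0,0,0,0,0,-4],[0,0,0,0,0,-4],[0,0,0,0,0,-4],[0,0,0,0,0,0]]]'

```text
t: 7.4
ee_pos: [0.5304, -0.1013, 0.0597]
orientation: [0.09, 3.139, 0.001]
contact_force: [-3.3, 1.2, 11.5]
gripper_width: 0.342
grip_force: 20.1
```

Request:
step_arm --motion '[[[0,0,0,0,0,-4],[0,0,0,0,0,-4],[0,0,0,0,0,-4],[0,0,0,0,0,0]]]'

```text
t: 7.8
ee_pos: [0.5304, -0.1012, 0.0599]
orientation: [-0.238, 3.131, 0.001]
contact_force: [-3.3, 1.8, 12.1]
gripper_width: 0.344
grip_force: 20.2
```

```bash
python3 -c "
from h import *
st()"
```

```text
t 7.8 j [-3.960e-01  6.780e-01  1.779e+00  2.000e-03  6.830e-01 -2.120e+00] p [ 0.5304 -0.1012  0.0599] F [-3.3  1.8 12.1] Ftool [  2.9   2.2 -12.2] T [0.37 0.55 0.07] w 0.344 g 20.2 ztilt [ 1.4e-03  4.0e-04 -1.0e+00]
```

Request:
step_arm --motion '[[[0,0,0,0,0,-4],[0,0,0,0,0,-4],[0,0,0,0,0,0]]]'

```text
t: 8.1
ee_pos: [0.5305, -0.1011, 0.0599]
orientation: [-0.455, 3.107, 0.001]
contact_force: [-2.5, 1.4, 12.3]
gripper_width: 0.341
grip_force: 20.2
```

Request:
step_arm --motion '[[[0,0,0,0,0,-4],[0,0,0,0,0,-4],[0,0,0,0,0,0]]]'

```text
t: 8.4
ee_pos: [0.5304, -0.1011, 0.0601]
orientation: [-0.671, 3.068, 0.0]
contact_force: [-3.2, 1.1, 12.7]
gripper_width: 0.344
grip_force: 20.4
```

Request:
step_arm --motion '[[[0,0,0,0,0,-4],[0,0,0,0,0,-4],[0,0,0,0,0,0]]]'

```text
t: 8.7
ee_pos: [0.5298, -0.1011, 0.0587]
orientation: [-0.883, 3.014, 0.001]
contact_force: [-0.8, 0.6, -1.9]
gripper_width: 0.347
grip_force: 20.5
```

The upward force vanished (12.7 → -1.9 N), so the bolt has dropped and the gripper is carrying it. I'll lower it into the thread in small steps, watching the force.

Request:
step_arm --motion '[[[0,0,1,0,0,0],[0,0,1,0,0,0],[0,0,1,0,0,0],[0,0,0,0,0,0]]]'

```text
t: 9.1
ee_pos: [0.5299, -0.1012, 0.0551]
orientation: [0.882, -3.015, -0.001]
contact_force: [1.2, 4.0, 0.3]
gripper_width: 0.341
grip_force: 20.7
```

Request:
step_arm --motion '[[[0,0,1,0,0,0],[0,0,0,0,0,0],[0,0,0,0,0,0]]]'

```text
t: 9.4
ee_pos: [0.53, -0.1013, 0.0548]
orientation: [-0.882, 3.015, 0.001]
contact_force: [-0.0, 4.1, 4.9]
gripper_width: 0.341
grip_force: 21.1
```

Request:
step_arm --motion '[[[0,0,1,0,0,0],[0,0,0,0,0,0],[0,0,0,0,0,0]]]'

```text
t: 9.7
ee_pos: [0.5301, -0.1013, 0.0544]
orientation: [-0.882, 3.014, 0.0]
contact_force: [-1.2, 5.5, 9.8]
gripper_width: 0.342
grip_force: 21.6
```

Request:
step_arm --motion '[[[0,0,0,0,0,0],[0,0,0,0,0,0],[0,0,0,0,0,0],[0,0,0,0,0,0],[0,0,0,0,0,0]]]' --claw 45

```text
t: 10.2
ee_pos: [0.53, -0.1019, 0.0531]
orientation: [0.883, -3.015, 0.0]
contact_force: [0.1, 0.2, -0.9]
gripper_width: 0.528
grip_force: 0.0
```

```bash
python3 -c "
from h import *
st([.5304,-.1014,.0545]);look('drop')"
```

```text
t 10.2 j [-0.397  0.69   1.781 -0.     0.67  -2.537] p [ 0.53   -0.1019  0.0531] F [ 0.1  0.2 -0.9] Ftool [-0.2  0.1  0.9] T [0.02 0.01 0.01] w 0.528 g 0.0 ztilt [-1.e-04 -2.e-04 -1.e+00]
move mm [-0.6  0.2 -1.4]
```

View pics/drop.png

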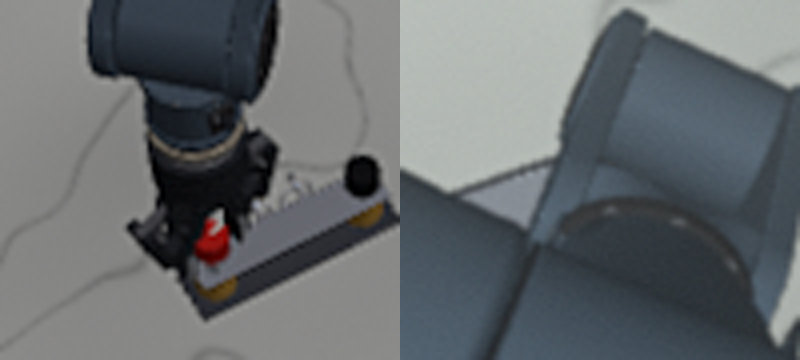

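The head stands red between the open fingers at crop (213,240), with the white stripe above it. I'll regrip and turn it forward, following the descent.

Request:
step_arm --motion '[[[-0.4,0.2,-1.0,0,0,0],[0,0,0,0,0,0],[0,0,0,0,0,0],[0,0,0,0,0,0],[0,0,0,0,0,0],[0,0,0,0,0,0]]]' --claw 20 --newtons 25

```text
t: 10.9
ee_pos: [0.53, -0.1011, 0.0543]
orientation: [0.883, -3.015, -0.0]
contact_force: [-0.1, 1.4, 1.4]
gripper_width: 0.342
grip_force: 25.5
```

Request:
step_arm --motion '[[[0,0,0.12,0,0,7],[0,0,0.12,0,0,7],[0,0,0.12,0,0,7],[0,0,0.12,0,0,7],[0,0,0.12,0,0,7],[0,0,0.12,0,0,7],[0,0,0.12,0,0,7],[0,0,0.12,0,0,7],[0,0,0.12,0,0,7],[0,0,0.12,0,0,7]]]'

```text
t: 11.9
ee_pos: [0.53, -0.1014, 0.0532]
orientation: [-1.013, -2.974, 0.001]
contact_force: [-1.4, -0.5, 1.6]
gripper_width: 0.338
grip_force: 25.5
```

```bash
python3 -c "
from h import *
st([.5304,-.1014,.0545])"
```

```text
t 11.9 j [-3.960e-01  6.900e-01  1.781e+00 -1.000e-03  6.710e-01 -1.310e+00] p [ 0.53   -0.1014  0.0532] F [-1.4 -0.5  1.6] Ftool [ 0.8 -1.2 -1.6] T [-0.02  0.2   0.07] w 0.338 g 25.5 ztilt [-4.e-04 -2.e-04 -1.e+00]
move mm [-0.3  0.3 -1.3]
```

Forces are low and the tool is following the thread, so I'll continue.

Request:
step_arm --motion '[[[0,0,0.12,0,0,7],[0,0,0.12,0,0,7],[0,0,0.12,0,0,7],[0,0,0.12,0,0,7],[0,0,0.12,0,0,7],[0,0,0.12,0,0,7],[0,0,0.12,0,0,7],[0,0,0.12,0,0,7],[0,0,0.12,0,0,7],[0,0,0.12,0,0,7]]]'

```text
t: 12.9
ee_pos: [0.5297, -0.1014, 0.052]
orientation: [-2.535, -1.855, 0.001]
contact_force: [-1.6, -0.5, 2.7]
gripper_width: 0.336
grip_force: 25.6
```

Request:
step_arm --motion '[[[0,0,0.12,0,0,7],[0,0,0.12,0,0,7],[0,0,0.12,0,0,7],[0,0,0.12,0,0,7],[0,0,0.12,0,0,7],[0,0,0.12,0,0,7],[0,0,0.12,0,0,7],[0,0,0.12,0,0,7],[0,0,0.12,0,0,7],[0,0,0.12,0,0,7]]]'

```text
t: 13.9
ee_pos: [0.5297, -0.1012, 0.0508]
orientation: [-3.141, -0.065, 0.002]
contact_force: [-1.0, 0.6, 1.9]
gripper_width: 0.338
grip_force: 25.6
```

```bash
python3 -c "
from h import *
st()"
```

```text
t 13.9 j [-0.396  0.694  1.783 -0.     0.666  1.133] p [ 0.5297 -0.1012  0.0508] F [-1.   0.6  1.9] Ftool [-1.  -0.7 -1.9] T [0.08 0.21 0.08] w 0.338 g 25.6 ztilt [-1.1e-03  2.0e-04 -1.0e+00]
```

Request:
step_arm --motion '[[[0,0,0,0,0,0],[0,0,0,0,0,0],[0,0,0,0,0,0],[0,0,0,0,0,0],[0,0,0,0,0,-7.5],[0,0,0,0,0,-7.5],[0,0,0,0,0,-7.5],[0,0,0,0,0,-7.5],[0,0,0,0,0,-7.5],[0,0,0,0,0,-7.5]]]' --claw 45

```text
t: 14.9
ee_pos: [0.5303, -0.1013, 0.0507]
orientation: [2.87, 1.278, 0.0]
contact_force: [-0.1, 0.2, 0.3]
gripper_width: 0.527
grip_force: 0.0
```

Request:
step_arm --motion '[[[0,0,0,0,0,-7.5],[0,0,0,0,0,-7.5],[0,0,0,0,0,-7.5],[0,0,0,0,0,-7.5],[0,0,0,0,0,-7.5],[0,0,0,0,0,-7.5],[0,0,0,0,0,0],[0,0,0,0,0,0]]]'

```text
t: 15.7
ee_pos: [0.5303, -0.1013, 0.0507]
orientation: [2.172, 2.27, 0.0]
contact_force: [-0.4, -0.8, 0.0]
gripper_width: 0.527
grip_force: 0.0
```

Request:
step_arm --motion '[[[0,0,0,0,0,0],[0,0,0,0,0,0],[0,0,0,0,0,0],[0,0,0,0,0,0],[0,0,0,0,0,0],[0,0,0,0,0,0]]]' --claw 20

```text
t: 16.3
ee_pos: [0.5299, -0.1012, 0.0507]
orientation: [-2.169, -2.272, 0.0]
contact_force: [-1.0, -0.4, 2.0]
gripper_width: 0.343
grip_force: 24.6
```

```bash
python3 -c "
from h import *
st()"
```

```text
t 16.3 j [-0.396  0.694  1.782 -0.     0.666 -0.442] p [ 0.5299 -0.1012  0.0507] F [-1.  -0.4  2. ] Ftool [-0.4 -1.  -2. ] T [-0.01  0.27  0.01] w 0.343 g 24.6 ztilt [-6.e-04  1.e-04 -1.e+00]
```

Request:
step_arm --motion '[[[0,0,0.13,0,0,7.5],[0,0,0.13,0,0,7.5],[0,0,0.13,0,0,7.5],[0,0,0.13,0,0,7.5],[0,0,0.13,0,0,7.5],[0,0,0.13,0,0,7.5],[0,0,0.13,0,0,7.5],[0,0,0.13,0,0,7.5],[0,0,0.13,0,0,7.5],[0,0,0.13,0,0,7.5]]]'

```text
t: 17.3
ee_pos: [0.53, -0.1013, 0.0494]
orientation: [-3.106, -0.474, 0.001]
contact_force: [-1.8, -0.3, 2.9]
gripper_width: 0.341
grip_force: 24.6
```

Request:
step_arm --motion '[[[0,0,0.13,0,0,7.5],[0,0,0.13,0,0,7.5],[0,0,0.13,0,0,7.5],[0,0,0.13,0,0,7.5],[0,0,0.13,0,0,7.5],[0,0,0.13,0,0,7.5],[0,0,0.13,0,0,7.5],[0,0,0.13,0,0,7.5],[0,0,0.13,0,0,7.5],[0,0,0.13,0,0,7.5]]]'

```text
t: 18.3
ee_pos: [0.5298, -0.1013, 0.0481]
orientation: [2.752, -1.514, -0.001]
contact_force: [-2.5, -0.9, 3.3]
gripper_width: 0.339
grip_force: 24.7
```

Request:
step_arm --motion '[[[0,0,0,0,0,0],[0,0,0,0,0,0],[0,0,0,0,0,0],[0,0,0,0,0,0],[0,0,0,0,0,0],[0,0,0,0,0,0]]]'

```text
t: 18.9
ee_pos: [0.53, -0.1012, 0.0481]
orientation: [2.757, -1.506, -0.001]
contact_force: [-2.5, -0.7, 3.4]
gripper_width: 0.343
grip_force: 24.8
```

```bash
python3 -c "
from h import *
st();look('end')"
```

```text
t 18.9 j [-0.396  0.699  1.783 -0.     0.66   2.175] p [ 0.53   -0.1012  0.0481] F [-2.5 -0.7  3.4] Ftool [-0.8  2.5 -3.4] T [-0.11  0.56 -0.01] w 0.343 g 24.8 ztilt [-5.e-04  1.e-04 -1.e+00]
```

View pics/end.png

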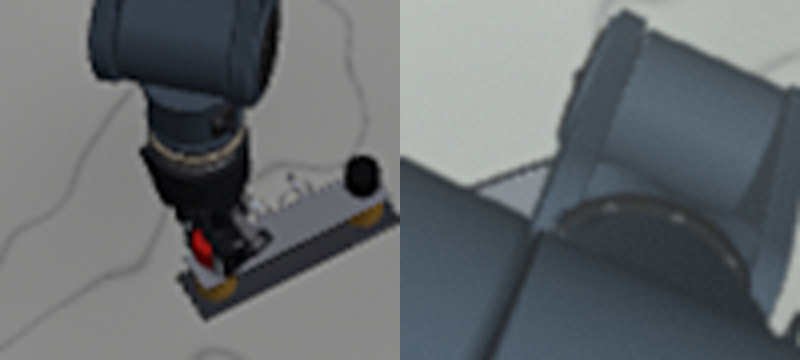

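The fingers grip the red head, now seen lower at crop (203,247). Total forward turn after the drop is 360°, with about 6 mm of sink and steady forces.

```bash
python3 -c "
from bench import job
print(job.job_done())"
```

```text
the job is handed in; nothing more can be done
None
```

I turned the bolt back about 1.9 rad until it dropped into the thread, then forward one full turn (about 6 mm of sink), and handed the job in at about 19 s with the head still held at about 25 N; no verdict came back.

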